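# Count to the third gap and file the slide box

### The job

Starting at the yellow end block of the blue sorter, run a fingertip along the top of its back rail, flicking the orange spring tabs of the first, second and third gaps in turn (every gap counts, full or empty) and going no further than the third. Then, without picking it up, push the green slide box that stands in front of the sorter along the worktop into that third gap until it is fully home against the rail. Leave the things already filed and everything else where they are.

Things in the scene. Friction and masses are not known exactly. Their poses are not given: they have to be found in the camera images.
- sorter: Fixed blue comb-like sorter, open towards the robot, no floor. Origin: on the worktop, mid-length of the front face of its back rail; x into the gaps (away from the robot), y left, z up. Seven dividers, 4 mm thick, 26 mm high, 65 mm long (x -65 to 0). Six gaps 46 mm wide, centred at y = +125, +75, +25, -25, -75, -125 mm. Gaps are counted from the yellow-block end, which varies.
- rail_top (a point): Middle of the top of the back rail, 40 mm above the worktop, axes as the sorter. Rail 304 mm long (y), 14 mm thick (x +-7 mm from here). At the middle of each gap a orange sprung tab stands on the rail: 16 mm wide in x, 3 mm thick in y, hinged 1 mm above the rail, its top 29 mm above it. Pushed sideways with about 1 to 2 N it bends over, lets the finger pass, and springs back.
- end_yellow: Fixed yellow block 26 x 24 x 36 mm at one end of the rail (sorter y = +165 or -165 mm); marks the end from which the gaps are counted. Origin at the centre of its underside.
- end_grey: Fixed grey block of the same size at the other end. Origin at the centre of its underside.
- slide_box: Loose green slide box to be filed, 39 x 86 x 30 mm (solid part 36 x 84 mm), 0.1 to 0.2 kg, on the worktop in front of the sorter, long side roughly along the gaps. Origin: centre of its underside; its own y is its long side. Fully home, its far end touches the rail, its origin lies at sorter x = -42 mm and its near end stands about 20 mm proud of the dividers.
- filed_cube_a: Loose black optics cube with brass rings, 34 x 34 x 33 mm, already filed in a gap (which gap varies); bystander. Origin at the centre of its underside.
- filed_plug: Loose grey connector shell, 32 x 58 x 14 mm, filed lengthwise in a gap (varies); bystander. Origin near the centre of its underside.
- filed_cube_b: Another such filed optics cube; bystander. Origin at the centre of its underside.
- vial: Loose amber vial with a white cap, 27 mm across, 60 mm tall, standing behind the sorter; bystander. Origin at the centre of its underside.
- tape: Loose black tape roll, 55 mm across, 19 mm high, lying to the left, in front of the sorter; bystander. Origin at the centre of its underside.
- tab1 (a joint): Lean of the orange tab of the gap centred at sorter y = +125 mm (number 1 from the left): rad, 0 upright, positive leaning to sorter -y (right), negative to the left, up to 1.5 either way. It counts as flicked beyond 0.35 either way.
- tab2 (a joint): Lean of the orange tab of the gap centred at sorter y = +75 mm (number 2 from the left): rad, 0 upright, positive leaning to sorter -y (right), negative to the left, up to 1.5 either way. It counts as flicked beyond 0.35 either way.
- tab3 (a joint): Lean of the orange tab of the gap centred at sorter y = +25 mm (number 3 from the left): rad, 0 upright, positive leaning to sorter -y (right), negative to the left, up to 1.5 either way. It counts as flicked beyond 0.35 either way.
- tab4 (a joint): Lean of the orange tab of the gap centred at sorter y = -25 mm (number 4 from the left): rad, 0 upright, positive leaning to sorter -y (right), negative to the left, up to 1.5 either way. It counts as flicked beyond 0.35 either way.
- tab5 (a joint): Lean of the orange tab of the gap centred at sorter y = -75 mm (number 5 from the left): rad, 0 upright, positive leaning to sorter -y (right), negative to the left, up to 1.5 either way. It counts as flicked beyond 0.35 either way.
- tab6 (a joint): Lean of the orange tab of the gap centred at sorter y = -125 mm (number 6 from the left): rad, 0 upright, positive leaning to sorter -y (right), negative to the left, up to 1.5 either way. It counts as flicked beyond 0.35 either way.
Not all that is in view belongs to the job. What is shaped like the slide_box but pink is not meant.

How it is judged:
By the outcome, as a careful person would: the job done as asked, in the order asked, and still so for the second after the job is handed in, with the robot touching nothing.
It also fails if it takes over 72 s, if anything falls off the work surface, if the arm or the gripper's body presses on something with over 40 N, if the wrist force passes 120 N, or if a joint passes its speed limit or range.

### The arm

A 6-joint arm with a two-finger parallel gripper is mounted at the origin on a cart in front of the work surface, level with it; the furniture and walls round the work are solid. World frame = base frame: x ahead of the robot, y to its left, z up, the work surface at z = 0. Lengths are in m, angles in rad, forces in N, time in s.
With the tool pointing down it reaches from about 0.35 to 0.875 m from the base axis. Payload 15.5 kg.
Tool frame: the origin (TCP) lies at the centre of the arm's flange, where the gripper is bolted on; the fingertips stand 173 mm ahead of it and the grasp point (between the pads) lies 155 mm ahead of it (env.grip_depth is the distance from the TCP to the grasp point, in m); z points along the fingers, y is the line along which they close (so a half turn about z gives the same grasp; the last joint's range is limited). The gripper opens to 85 mm and grips with 20 to 120 N. Pads are 22 mm wide; open, the fingers measure 114 mm over their backs; the gripper's body (76 mm by 85 mm) begins 54 mm behind the grasp point. The pads swing forward as they close: fully open they stand 13 mm farther back than shut.
Start: joints at [-1.329, 0.494, 1.345, -0, 1.302, -0.096], TCP at [0.207, -0.59, 0.405] pointing down, gripper open.
Joint ranges: [-2.91, 2.91], [-0.82, 2.16], [0.22, 2.67], [-1.22, 4.37], [0.12, 2.79], [-3.08, 3.08]. Speed limits (rad/s): [1.89, 1.89, 2.57, 3.01, 3.01, 3.01].

### API

Orientations are given as a unit quaternion [w, x, y, z].
In Python, from bench import env gives the robot as it stands.
- The arm moves only by the shell command python3 -m crank 'ROWS' [FORCE]. ROWS is JSON, a list of rows, each an object of numbers: "x", "y", "z": the shift along the tool's x, y, z normalised to -1 to 1, where 1 is 500 mm; "twist": the turn about the tool's z normalised to -1 to 1, where 1 is 2 pi rad; "hand": the opening, from -1 (shut) to 1 (fully open). In form: [{"x": .., "y": .., "z": .., "twist": .., "hand": ..}, ...]. A call has 1 to 20 rows; each row is the pose to reach, as a shift and turn from the pose commanded when the call began, along the tool's axes at that moment, turning the shorter way round; what a row does not reach only later rows make up. A row lasts 1/8 s, in which the tool goes at most 62.5 mm and 10.7 degrees, less where a joint would pass 70% of its speed; a pose out of reach is approached as far as the arm can. A call with a number of a shift or a turn outside -1 to 1 is refused whole. A call with a gripper value outside its range is refused whole. The fingers move at their own pace and stop on an object; FORCE is the grip in N (left out, the last holds). Time passes only in rows, so rows that repeat a pose let the fingers close. It gives the time, the measured TCP pose, the force, the opening and the grip force at its end, in the units of the state.
- env.get_obs(): the state, without advancing time (a new reading comes with each control period).
- env.capture(name): name is "scene" or "top"; returns a dict with "img" (420x560x3 uint8, blue, green, red), "intrinsics" (3x3 intrinsics, pixels), "dist_coeffs" ([k1, k2, p1, p2, k3] as OpenCV has them; the pictures are not rectified), "extrinsics" (4x4, takes a point from camera to world coordinates). Camera axes: x right, y up, looking along -z (the intrinsics and any distortion apply to the point x, -y, -z); pixel columns grow to the right and rows downward; lengths in m; the calibration is good to about 2 mm. A picture is of the moment at which its call begins. There is no depth.
- env.finish_job(): hands the job in; it is judged then, once.
The state is a dict: "clock": time; "joint_pos": joint angles; "dq": joint speeds; "tau": joint torques, N m; "tcp_pos": TCP position; "tcp_rot": TCP orientation; "force": force on the tool from outside, world axes, zero at the start; "wrist_torque": the same for the moment, N m; "gripper_width": opening from 0.0 (shut) to 1.0 (fully open); "grasp_force": force on a finger pad.
Only numpy, scipy, OpenCV 4.12 (cv2) and the standard library are available. Lean on these libraries where they do the work, as an engineer would, in place of code of your own. Each camera call takes 0.05 s, during which the arm holds its last target. There are 200 camera calls.

## Working session

There is one attempt and no reset: what is moved stays moved. The work goes in short steps, Python scripts to look and compute and a shell command to move; the robot and the scene stay as the last step left them, time stands still between calls to the robot, and variables do not carry over. Pictures are saved under pics/ and viewed, at most 10 in all, crops included, and the job is handed in when it is done.

```bash
mkdir -p pics
cat > h.py <<'E'
import numpy as np, cv2
from bench import env
def cap(n):
    return env.capture(n)
def ray(c,uv):
    p=cv2.undistortPoints(np.array([[uv]],float),np.array(c["intrinsics"]),np.array(c["dist_coeffs"]))[0,0]
    E=np.array(c["extrinsics"]); d=E[:3,:3]@np.array([p[0],-p[1],-1.]); return E[:3,3],d
def onz(c,uv,z):
    o,d=ray(c,uv); return o+d*(z-o[2])/d[2]
def proj(c,P):
    E=np.array(c["extrinsics"]); q=E[:3,:3].T@(np.array(P,float)-E[:3,3]); q=q*[1,-1,-1]
    return cv2.projectPoints(q.reshape(1,3),np.zeros(3),np.zeros(3),np.array(c["intrinsics"]),np.array(c["dist_coeffs"]))[0].ravel()
E
python3 - <<'E'
from h import *
for n in("scene","top"):
    c=cap(n); cv2.imwrite(f"pics/{n}0.png",c["img"]); np.save(n+"0.npy",c,allow_pickle=True); print(n,np.array(c["extrinsics"]).round(3).tolist())
o=env.get_obs();print(o["tcp_pos"],o["tcp_rot"],o["clock"],o["gripper_width"])
E
```

```text
scene [[0.857, 0.39, -0.336, 0.288], [-0.515, 0.651, -0.558, -0.558], [0.001, 0.651, 0.759, 0.853], [0.0, 0.0, 0.0, 1.0]]
top [[-0.003, 0.985, -0.17, 0.462], [-1.0, -0.004, -0.007, 0.025], [-0.007, 0.17, 0.985, 1.048], [0.0, 0.0, 0.0, 1.0]]
[ 0.20653385 -0.58976225  0.40415635] [-5.40921306e-04  9.85850127e-01  1.67628257e-01 -3.88653999e-05] 0.1 0.9985007145186627
```

View pics/scene0.png

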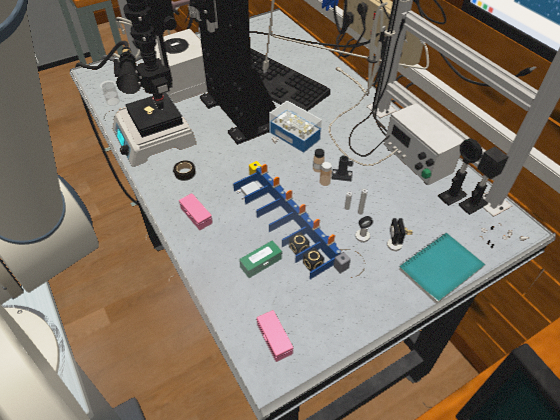

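View pics/top0.png

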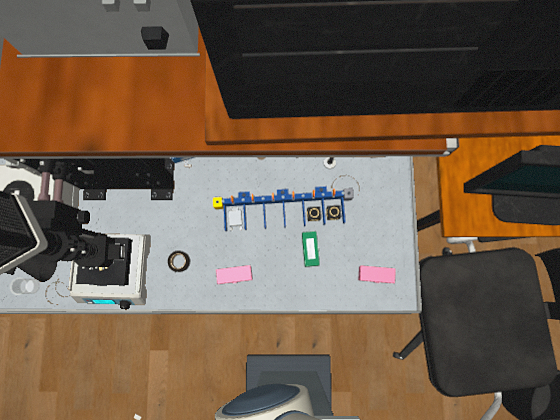

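Top view: yellow block (218,202), so gaps count from the left. Grey block is at (348,194), the plug in gap 1, the cubes at (314,212) and (334,212) in gaps 5 and 6, and gap 3 is empty. The green box is at (311,249); the two pink ones at (234,274) and (377,274) are the decoys.

Run:
```python
from h import *
C={n:np.load(n+"0.npy",allow_pickle=True).item() for n in("scene","top")}
def blobs(c,lo,hi,box,amin):
    x0,y0,x1,y1=box; h=cv2.cvtColor(c["img"],cv2.COLOR_BGR2HSV)[y0:y1,x0:x1]
    m=cv2.inRange(h,lo,hi); n,l,s,ce=cv2.connectedComponentsWithStats(m)
    return [(ce[i]+[x0,y0],s[i,4],np.argwhere(l==i)[:,::-1]+[x0,y0]) for i in range(1,n) if s[i,4]>=amin]
t=C["top"]
box=(200,160,400,300)
Y=blobs(t,(22,150,120),(35,255,255),box,20)
for b in Y: print("yellow",b[0],b[1],onz(t,b[0],.036).round(4))
O=blobs(t,(3,150,120),(18,255,255),(215,180,360,215),2)
for b in O: print("orange",b[0].round(1),b[1],onz(t,b[0],.055).round(4))
G=blobs(t,(60,100,40),(90,255,200),box,60)
for b in G:
    r=cv2.minAreaRect(b[2].astype(np.float32)); P=cv2.boxPoints(r)
    W=np.array([onz(t,p,.03) for p in P]); print("green",b[0],b[1],W.mean(0).round(4),W.round(3).tolist(),[np.linalg.norm(W[i]-W[i-1]).round(3) for i in range(4)])
for uv in[(348,194)]: print("grey",onz(t,uv,.036).round(4))
B=blobs(t,(105,120,40),(125,255,255),(215,180,360,235),20)
for b in B: print("blue",b[0].round(1),b[1],b[2].min(0),b[2].max(0))
s=C["scene"]
for k,lo,hi,z,bx in(("yellow",(22,150,120),(35,255,255),.03,(230,140,360,290)),("orange",(3,150,120),(18,255,255),.055,(230,160,360,260)),("green",(60,100,40),(90,255,200),.03,(200,220,300,290))):
    for b in blobs(s,lo,hi,bx,6): print("scene",k,b[0].round(1),b[1],onz(s,b[0],z).round(4))
for uv in[(325,183),(318,168),(342,178),(349,207)]: print("behind",uv,onz(s,uv,0).round(3))
print("cap",onz(s,(326,166),.06).round(3))
cv2.imwrite("pics/cropt.png",cv2.resize(t["img"][150:290,200:400],None,fx=4,fy=4,interpolation=cv2.INTER_CUBIC))
cv2.imwrite("pics/crops.png",cv2.resize(s["img"][140:290,220:420],None,fx=4,fy=4,interpolation=cv2.INTER_CUBIC))
```

```text
yellow [217.2826087  202.40217391] 92 [0.6671 0.1865 0.036 ]
orange [333.5 191.8] 13 [ 0.6888 -0.1015  0.055 ]
orange [313.4 193. ] 12 [ 0.6859 -0.0523  0.055 ]
orange [293.  194.5] 6 [ 0.6823 -0.0021  0.055 ]
orange [252. 197.] 7 [0.6764 0.0985 0.055 ]
orange [272.8 196. ] 8 [0.6787 0.0476 0.055 ]
orange [231.7 198.6] 10 [0.6726 0.1483 0.055 ]
green [310.02605863 248.85667752] 307 [ 0.5517 -0.0437  0.03  ] [[0.592, -0.023, 0.03], [0.595, -0.058, 0.03], [0.512, -0.064, 0.03], [0.509, -0.03, 0.03]] [np.float64(0.083), np.float64(0.035), np.float64(0.083), np.float64(0.035)]
grey [ 0.6872 -0.1401  0.036 ]
blue [284.5 201. ] 1066 [223 187] [344 230]
scene yellow [253.1 166.7] 83 [0.6655 0.1873 0.03  ]
scene orange [263.8 168. ] 37 [0.6734 0.1478 0.055 ]
scene orange [276.  180.6] 37 [0.677  0.0982 0.055 ]
scene orange [288.3 194.1] 38 [0.6793 0.0482 0.055 ]
scene orange [301.9 207.8] 33 [ 0.6834 -0.0012  0.055 ]
scene orange [315.9 222.6] 35 [ 0.6866 -0.0512  0.055 ]
scene orange [330.9 238.6] 37 [ 0.6895 -0.1021  0.055 ]
scene green [261.2 255.2] 302 [ 0.5535 -0.0489  0.03  ]
behind (325, 183) [0.802 0.075 0.   ]
behind (318, 168) [0.816 0.127 0.   ]
behind (342, 178) [ 0.848  0.068 -0.   ]
behind (349, 207) [ 0.806 -0.017  0.   ]
cap [0.799 0.075 0.06 ]
```

View pics/cropt.png

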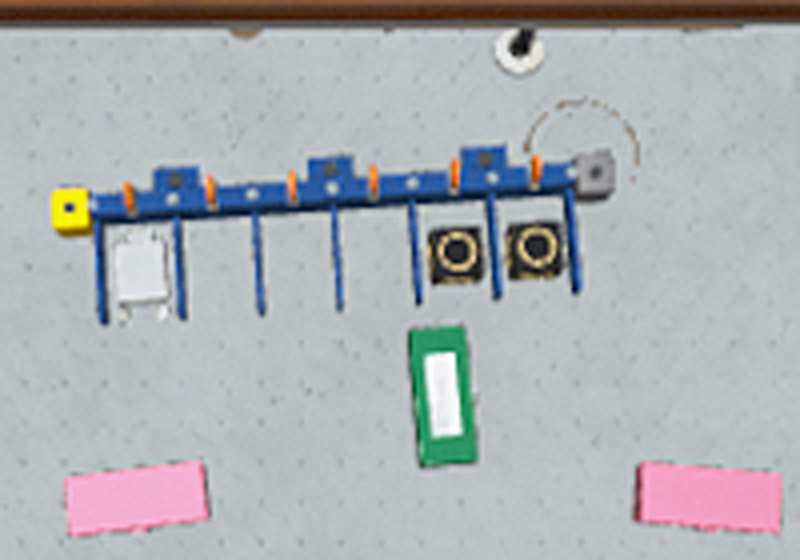

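View pics/crops.png

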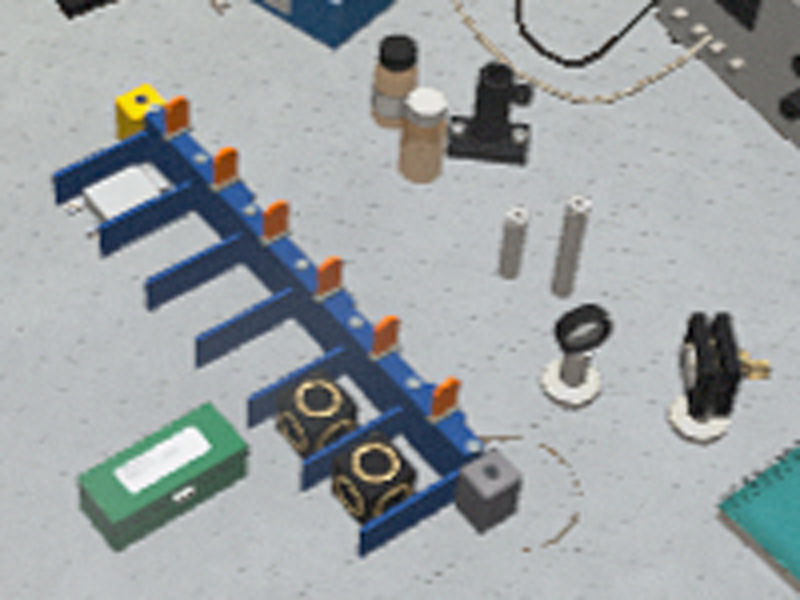

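The crops confirm it: the only green box is at crop (442,395), beside the pink decoys. Gap 3 from the yellow end is empty, and the tabs fit a straight line at 50 mm pitch, with a sorter yaw of about 0.065 rad. In the sorter frame the box is 83 mm right of gap 3 and its origin is at x ≈ -126 mm.

First I move towards the yellow end, align the tool with the sorter and shut the fingers.

```bash
R='{"x":0.695,"y":-0.581,"z":0,"twist":0.0433,"hand":-1}'; python3 -m crank '[{"x":0.695,"y":-0.581,"z":0,"twist":0.0433,"hand":-1},{"x":0.695,"y":-0.581,"z":0,"twist":0.0433,"hand":-1},{"x":0.695,"y":-0.581,"z":0,"twist":0.0433,"hand":-1},{"x":0.695,"y":-0.581,"z":0,"twist":0.0433,"hand":-1},{"x":0.695,"y":-0.581,"z":0,"twist":0.0433,"hand":-1},{"x":0.695,"y":-0.581,"z":0,"twist":0.0433,"hand":-1},{"x":0.695,"y":-0.581,"z":0,"twist":0.0433,"hand":-1},{"x":0.695,"y":-0.581,"z":0,"twist":0.0433,"hand":-1},{"x":0.695,"y":-0.581,"z":0,"twist":0.0433,"hand":-1},{"x":0.695,"y":-0.581,"z":0,"twist":0.0433,"hand":-1}]'
cat >> h.py <<'E'
EX=np.array([.9979,.065,0]);EY=np.array([-.065,.9979,0]);EZ=np.array([0,0,1.]);T3=np.array([.6795,.048,.04])
def rel():
    o=env.get_obs();p=np.array(o["tcp_pos"])-[0,0,.173]; d=p-T3
    from scipy.spatial.transform import Rotation as R
    q=np.array(o["tcp_rot"]);M=R.from_quat(q[[1,2,3,0]]).as_matrix()
    print("t",round(o["clock"],2),"tip sorter mm: x",round(d@EX*1e3+7,1),"y",round(d@EY*1e3+25,1),"z",round(p[2]*1e3,1),"yaw",np.arctan2(M[1,0],M[0,0]).round(4),"down",M[:,2].round(3),"w",round(o["gripper_width"],2),"F",np.round(o["force"],1))
E
python3 -c "from h import *;rel()"
```

```text
clock: 1.35
tcp_pos: [0.4381, -0.2018, 0.4046]
tcp_rot: [0.0, 0.999, 0.032, -0.0]
force: [0.5, -1.5, 0.1]
gripper_width: -0.002
grasp_force: 0.0
t 1.35 tip sorter mm: x -250.1 y -208.6 z 231.6 yaw 0.0639 down [-0. -0. -1.] w -0.0 F [ 0.5 -1.5  0.1]
```

```bash
python3 -m crank '[{"x":0.514,"y":-0.748,"z":0.26,"hand":-1},{"x":0.514,"y":-0.748,"z":0.26,"hand":-1},{"x":0.514,"y":-0.748,"z":0.26,"hand":-1},{"x":0.514,"y":-0.748,"z":0.26,"hand":-1},{"x":0.514,"y":-0.748,"z":0.26,"hand":-1},{"x":0.514,"y":-0.748,"z":0.26,"hand":-1},{"x":0.514,"y":-0.748,"z":0.26,"hand":-1},{"x":0.514,"y":-0.748,"z":0.26,"hand":-1},{"x":0.514,"y":-0.748,"z":0.26,"hand":-1},{"x":0.514,"y":-0.748,"z":0.26,"hand":-1},{"x":0.514,"y":-0.748,"z":0.26,"hand":-1},{"x":0.514,"y":-0.748,"z":0.26,"hand":-1}]'
python3 - <<'E'
from h import *
rel(); c=cap("scene"); cv2.imwrite("pics/s1.png",cv2.resize(c["img"][90:290,200:400],None,fx=3,fy=3,interpolation=cv2.INTER_CUBIC))
o=env.get_obs(); print(proj(c,np.array(o["tcp_pos"])-[0,0,.173]), "crop", (proj(c,np.array(o["tcp_pos"])-[0,0,.173])-[200,90])*3)
E
```

```text
t 1.35 tip sorter mm: x -250.1 y -208.6 z 231.6 yaw 0.0639 down [-0. -0. -1.] w -0.0 F [ 0.5 -1.5  0.1]
[241.29938634 282.94941934] crop [123.89815902 578.84825801]invalid input at $[0]: expected keys x, y, z, twist, hand
```

View pics/s1.png

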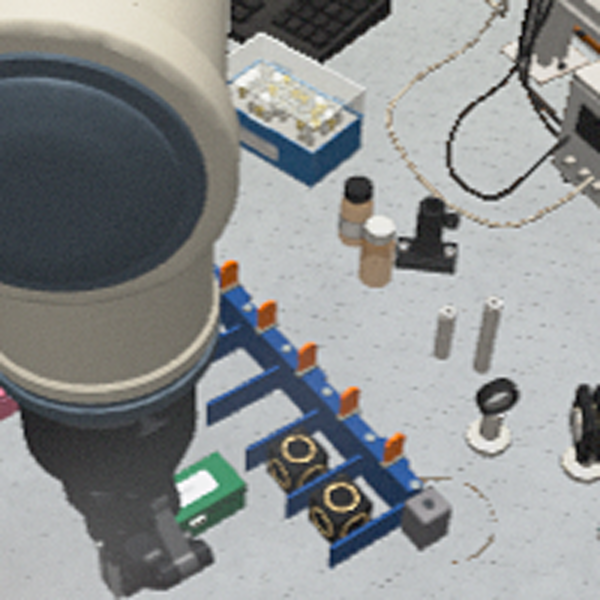

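The picture shows the shut gripper still in front, with its tip at crop (124,579), and the sorter undisturbed. The row was refused because the twist key was missing, so I repeat it with twist included.

```bash
python3 -m crank '[{"x":0.514,"y":-0.748,"z":0.26,"twist":0,"hand":-1},{"x":0.514,"y":-0.748,"z":0.26,"twist":0,"hand":-1},{"x":0.514,"y":-0.748,"z":0.26,"twist":0,"hand":-1},{"x":0.514,"y":-0.748,"z":0.26,"twist":0,"hand":-1},{"x":0.514,"y":-0.748,"z":0.26,"twist":0,"hand":-1},{"x":0.514,"y":-0.748,"z":0.26,"twist":0,"hand":-1},{"x":0.514,"y":-0.748,"z":0.26,"twist":0,"hand":-1},{"x":0.514,"y":-0.748,"z":0.26,"twist":0,"hand":-1},{"x":0.514,"y":-0.748,"z":0.26,"twist":0,"hand":-1},{"x":0.514,"y":-0.748,"z":0.26,"twist":0,"hand":-1},{"x":0.514,"y":-0.748,"z":0.26,"twist":0,"hand":-1},{"x":0.514,"y":-0.748,"z":0.26,"twist":0,"hand":-1}]' >/dev/null
python3 - <<'E'
from h import *
rel(); c=cap("scene"); cv2.imwrite("pics/s2.png",cv2.resize(c["img"][90:290,200:400],None,fx=3,fy=3,interpolation=cv2.INTER_CUBIC))
o=env.get_obs(); print("crop", (proj(c,np.array(o["tcp_pos"])-[0,0,.173])-[200,90])*3)
E
```

```text
t 2.9 tip sorter mm: x 7.4 y 165.3 z 102.2 yaw 0.0637 down [ 0.  0. -1.] w 0.0 F [-0.  -0.7  0.6]
crop [161.08552291 160.11252628]
```

View pics/s2.png

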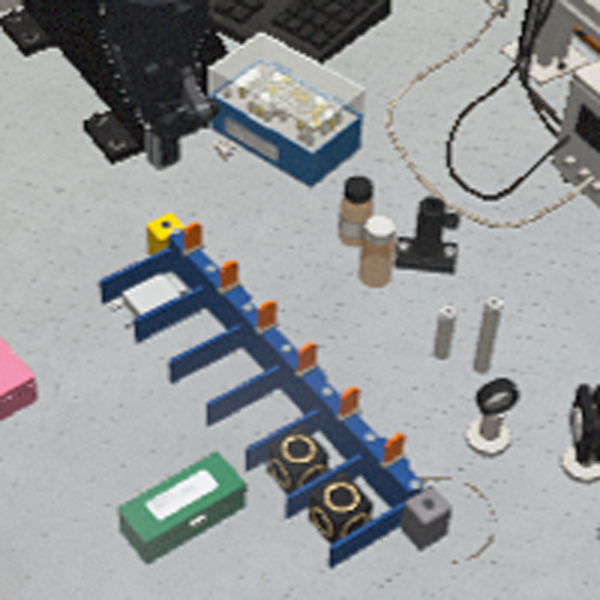

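The fingertip is at crop (163,160), above the yellow block, as computed. Next I descend to 50 mm (10 mm over the rail), sweep to sorter y ≈ +5 and lift.

```bash
python3 -m crank '[{"x":0,"y":0,"z":0.05,"twist":0,"hand":-1},{"x":0,"y":0,"z":0.104,"twist":0,"hand":-1},{"x":0,"y":0,"z":0.104,"twist":0,"hand":-1},{"x":0,"y":0.03,"z":0.104,"twist":0,"hand":-1},{"x":0,"y":0.06,"z":0.104,"twist":0,"hand":-1},{"x":0,"y":0.09,"z":0.104,"twist":0,"hand":-1},{"x":0,"y":0.12,"z":0.104,"twist":0,"hand":-1},{"x":0,"y":0.15,"z":0.104,"twist":0,"hand":-1},{"x":0,"y":0.18,"z":0.104,"twist":0,"hand":-1},{"x":0,"y":0.21,"z":0.104,"twist":0,"hand":-1},{"x":0,"y":0.24,"z":0.104,"twist":0,"hand":-1}]'
python3 -c "from h import *;rel()"
```

```text
clock: 4.32
tcp_pos: [0.6786, 0.0682, 0.2227]
tcp_rot: [0.0, 0.999, 0.032, 0.0]
force: [-0.1, 0.6, 1.5]
gripper_width: -0.004
grasp_force: 0.8
t 4.33 tip sorter mm: x 7.5 y 45.2 z 49.7 yaw 0.0648 down [ 0. -0. -1.] w -0.0 F [-0.1  0.6  1.5]
```

```bash
python3 -m crank '[{"x":0,"y":0.03,"z":0,"twist":0,"hand":-1},{"x":0,"y":0.06,"z":0,"twist":0,"hand":-1},{"x":0,"y":0.08,"z":0,"twist":0,"hand":-1},{"x":0,"y":0.08,"z":0,"twist":0,"hand":-1}]'
python3 - <<'E'
from h import *
rel(); c=cap("scene"); cv2.imwrite("pics/s3.png",cv2.resize(c["img"][130:270,220:360],None,fx=4,fy=4,interpolation=cv2.INTER_CUBIC))
E
```

```text
clock: 4.82
tcp_pos: [0.6813, 0.0284, 0.2228]
tcp_rot: [0.0, 0.999, 0.032, 0.0]
force: [-0.7, -1.0, 3.1]
gripper_width: 0.001
grasp_force: 1.0
t 4.83 tip sorter mm: x 7.5 y 5.3 z 49.8 yaw 0.0639 down [ 0. -0. -1.] w 0.0 F [-0.7 -1.   3.1]
```

View pics/s3.png

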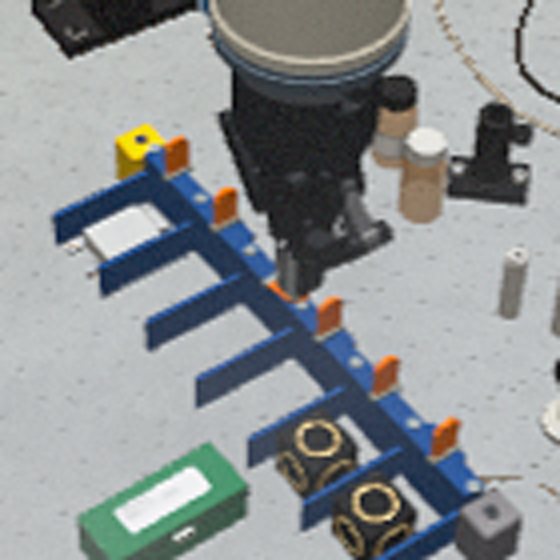

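Tab 3 is bent under the fingertip at crop (285,290), tabs 1 and 2 have sprung back, and tab 4 is upright. I lift and move over the box with the hand open.

```bash
python3 -m crank '[{"x":0,"y":0,"z":-0.1,"twist":0,"hand":-1},{"x":0,"y":0,"z":-0.2,"twist":0,"hand":-1},{"x":0,"y":0,"z":-0.2,"twist":0,"hand":-1},{"x":-0.267,"y":0.127,"z":-0.2,"twist":0,"hand":1},{"x":-0.267,"y":0.127,"z":-0.2,"twist":0,"hand":1},{"x":-0.267,"y":0.127,"z":-0.2,"twist":0,"hand":1},{"x":-0.267,"y":0.127,"z":-0.2,"twist":0,"hand":1},{"x":-0.267,"y":0.127,"z":-0.2,"twist":0,"hand":1},{"x":-0.267,"y":0.127,"z":-0.2,"twist":0,"hand":1}]' >/dev/null
python3 -c "from h import *;rel()"
```

```text
t 6.0 tip sorter mm: x -125.3 y -56.7 z 149.4 yaw 0.0656 down [ 0. -0. -1.] w 1.0 F [-0.1 -0.2 -0.1]
```

```bash
python3 -m crank '[{"x":0,"y":0,"z":0.1,"twist":0,"hand":1},{"x":0,"y":0,"z":0.2,"twist":0,"hand":1},{"x":0,"y":0,"z":0.26,"twist":0,"hand":1},{"x":0,"y":0,"z":0.29,"twist":0,"hand":1},{"x":0,"y":0,"z":0.29,"twist":0,"hand":0.2},{"x":0,"y":0,"z":0.29,"twist":0,"hand":0.2},{"x":0,"y":0,"z":0.29,"twist":0,"hand":0.2},{"x":0,"y":0,"z":0.29,"twist":0,"hand":0.2}]' 20
python3 - <<'E'
from h import *
rel(); c=cap("top"); cv2.imwrite("pics/t4.png",cv2.resize(c["img"][170:290,230:380],None,fx=4,fy=4,interpolation=cv2.INTER_CUBIC))
E
```

```text
clock: 7.0
tcp_pos: [0.5522, -0.0427, 0.1784]
tcp_rot: [0.0, 0.999, 0.032, 0.001]
force: [-0.2, -0.1, -0.4]
gripper_width: 0.598
grasp_force: 0.0
t 7.0 tip sorter mm: x -125.9 y -57.3 z 5.4 yaw 0.0647 down [ 0.001 -0.    -1.   ] w 0.6 F [-0.2 -0.1 -0.4]
```

No contact so far. Now I slide the box left with the straddling finger.

```bash
python3 -m crank '[{"x":0,"y":-0.014,"z":0,"twist":0,"hand":0.2},{"x":0,"y":-0.028,"z":0,"twist":0,"hand":0.2},{"x":0,"y":-0.042,"z":0,"twist":0,"hand":0.2},{"x":0,"y":-0.056,"z":0,"twist":0,"hand":0.2},{"x":0,"y":-0.07,"z":0,"twist":0,"hand":0.2},{"x":0,"y":-0.084,"z":0,"twist":0,"hand":0.2},{"x":0,"y":-0.098,"z":0,"twist":0,"hand":0.2},{"x":0,"y":-0.112,"z":0,"twist":0,"hand":0.2},{"x":0,"y":-0.126,"z":0,"twist":0,"hand":0.2},{"x":0,"y":-0.14,"z":0,"twist":0,"hand":0.2},{"x":0,"y":-0.154,"z":0,"twist":0,"hand":0.2},{"x":0,"y":-0.166,"z":0,"twist":0,"hand":0.2},{"x":0,"y":-0.174,"z":0,"twist":0,"hand":0.2},{"x":0,"y":-0.174,"z":0,"twist":0,"hand":0.2}]' && python3 -m crank '[{"x":0,"y":0.01,"z":0,"twist":0,"hand":0.8},{"x":0,"y":0.01,"z":0,"twist":0,"hand":0.8},{"x":0,"y":0.01,"z":-0.12,"twist":0,"hand":0.8},{"x":0,"y":0.01,"z":-0.24,"twist":0,"hand":0.8},{"x":-0.24,"y":0.01,"z":-0.24,"twist":0,"hand":-1},{"x":-0.24,"y":0.01,"z":-0.24,"twist":0,"hand":-1},{"x":-0.24,"y":0.01,"z":-0.24,"twist":0,"hand":-1},{"x":-0.24,"y":0.01,"z":-0.24,"twist":0,"hand":-1}]'
cat > box.py <<'E'
from h import *
rel()
cs=[cap("top"),cap("scene")]
for n,c in zip(("t","s"),cs):
    m=cv2.inRange(cv2.cvtColor(c["img"],cv2.COLOR_BGR2HSV),(60,100,40),(90,255,200)); m[:150]=0; m[300:]=0; m[:,:200]=0; m[:,360:]=0
    k,l,s,ce=cv2.connectedComponentsWithStats(m); i=1+s[1:,4].argmax()
    r=cv2.minAreaRect(np.argwhere(l==i)[:,::-1].astype(np.float32)); W=np.array([onz(c,p,.03) for p in cv2.boxPoints(r)])
    e=[W[1]-W[0],W[2]-W[1]]; L=max(e,key=np.linalg.norm); L=L*np.sign(L[0]); d=W.mean(0)-T3
    print(n,s[i,4],"box sorter x",round(d@EX*1e3+7,1),"y",round(d@EY*1e3+25,1),"yaw rel",round(np.arctan2(L[1],L[0])-.065,3),[round(np.linalg.norm(v)*1e3,1) for v in e])
E
python3 box.py
```

```text
clock: 8.8
tcp_pos: [0.5463, 0.0444, 0.1776]
tcp_rot: [-0.0, 0.999, 0.032, -0.0]
force: [0.4, 0.1, -0.1]
gripper_width: 0.598
grasp_force: 0.0
clock: 9.8
tcp_pos: [0.4274, 0.0312, 0.298]
tcp_rot: [0.0, 0.999, 0.032, 0.001]
force: [-0.1, 0.5, 1.2]
gripper_width: 0.039
grasp_force: 0.0
t 9.8 tip sorter mm: x -245.7 y 24.6 z 125.0 yaw 0.0643 down [ 0.001 -0.    -1.   ] w 0.04 F [-0.1  0.5  1.2]
t 296 box sorter x -126.3 y 23.8 yaw rel -0.003 [np.float64(34.4), np.float64(83.2)]
s 313 box sorter x -125.5 y 21.4 yaw rel 0.017 [np.float64(87.9), np.float64(36.8)]
```

The box now sits at sorter (-126, 24), square to the gap. I go down behind it and push straight in.

```bash
python3 -m crank '[{"x":0.052,"y":0,"z":0.1,"twist":0,"hand":-1},{"x":0.052,"y":0,"z":0.2,"twist":0,"hand":-1},{"x":0.052,"y":0,"z":0.232,"twist":0,"hand":-1},{"x":0.08,"y":0,"z":0.232,"twist":0,"hand":-1},{"x":0.1,"y":0,"z":0.232,"twist":0,"hand":-1},{"x":0.12,"y":0,"z":0.232,"twist":0,"hand":-1},{"x":0.14,"y":0,"z":0.232,"twist":0,"hand":-1},{"x":0.155,"y":0,"z":0.232,"twist":0,"hand":-1},{"x":0.17,"y":0,"z":0.232,"twist":0,"hand":-1},{"x":0.18,"y":0,"z":0.232,"twist":0,"hand":-1},{"x":0.18,"y":0,"z":0.232,"twist":0,"hand":-1}]' 
python3 box.py
```

```text
clock: 11.28
tcp_pos: [0.5171, 0.0372, 0.1817]
tcp_rot: [0.0, 0.999, 0.032, 0.0]
force: [0.3, -0.7, -0.1]
gripper_width: 0.003
grasp_force: 0.0
t 11.28 tip sorter mm: x -155.7 y 24.8 z 8.7 yaw 0.0647 down [ 0.001 -0.    -1.   ] w 0.0 F [ 0.3 -0.7 -0.1]Traceback (most recent call last):
  File "box.py", line 6, in <module>
    k,l,s,ce=cv2.connectedComponentsWithStats(m); i=1+s[1:,4].argmax()
                                                      ~~~~~~~~~~~~~~^^
ValueError: attempt to get argmax of an empty sequence
```

```bash
sed -i 's/^    r=cv2/    if s[i,4]<150: continue\n    r=cv2/; s/; i=1+s\[1:,4\].argmax()/\n    if k<2: print(n,"hidden"); continue\n    i=1+s[1:,4].argmax()/' box.py
python3 - <<'E'
exec(open("box.py").read())
cv2.imwrite("pics/s5.png",cv2.resize(cs[1]["img"][140:280,190:350],None,fx=4,fy=4,interpolation=cv2.INTER_CUBIC))
E
```

```text
t 11.38 tip sorter mm: x -156.2 y 24.8 z 8.6 yaw 0.0647 down [-0.  0. -1.] w 0.0 F [0.4 1.2 0.1]
t hidden
s 220 box sorter x -98.5 y 21.1 yaw rel 0.009 [np.float64(82.0), np.float64(37.3)]
```

View pics/s5.png

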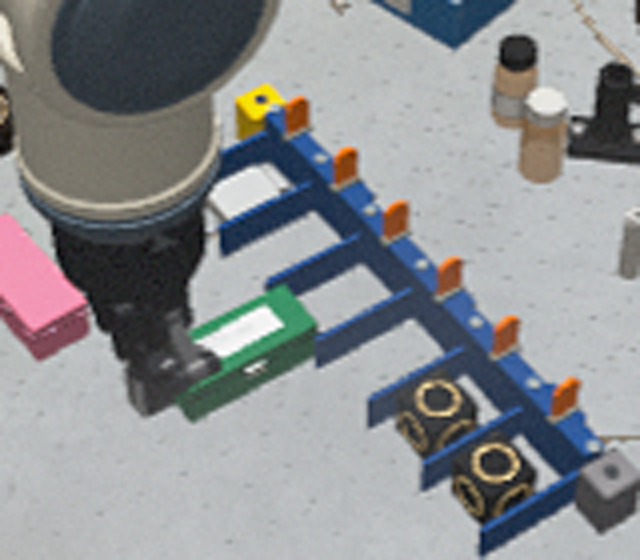

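The box's far end is at the mouth of gap 3, between the divider tips at crop (268,288) and (318,362), roughly centred. I keep pushing.

```bash
python3 -m crank '[{"x":0.01,"y":0,"z":0,"twist":0,"hand":-1},{"x":0.02,"y":0,"z":0,"twist":0,"hand":-1},{"x":0.03,"y":0,"z":0,"twist":0,"hand":-1},{"x":0.04,"y":0,"z":0,"twist":0,"hand":-1},{"x":0.05,"y":0,"z":0,"twist":0,"hand":-1},{"x":0.06,"y":0,"z":0,"twist":0,"hand":-1},{"x":0.07,"y":0,"z":0,"twist":0,"hand":-1},{"x":0.08,"y":0,"z":0,"twist":0,"hand":-1},{"x":0.09,"y":0,"z":0,"twist":0,"hand":-1},{"x":0.1,"y":0,"z":0,"twist":0,"hand":-1},{"x":0.1,"y":0,"z":0,"twist":0,"hand":-1}]' 
python3 box.py
```

```text
clock: 12.85
tcp_pos: [0.5672, 0.0404, 0.1817]
tcp_rot: [0.0, 0.999, 0.032, 0.0]
force: [-0.6, 0.4, -0.2]
gripper_width: 0.002
grasp_force: 0.0
t 12.85 tip sorter mm: x -105.6 y 24.7 z 8.7 yaw 0.0647 down [ 0.001 -0.    -1.   ] w 0.0 F [-0.6  0.4 -0.2]
t hidden
s 212 box sorter x -46.7 y 21.1 yaw rel -0.051 [np.float64(81.7), np.float64(41.8)]
```

```bash
python3 -m crank '[{"x":0.005,"y":0,"z":0,"twist":0,"hand":-1},{"x":0.01,"y":0,"z":0,"twist":0,"hand":-1},{"x":0.014,"y":0,"z":0,"twist":0,"hand":-1},{"x":0.014,"y":0,"z":0,"twist":0,"hand":-1}]' |grep -E "force|pos"
python3 -m crank '[{"x":0.004,"y":0,"z":0,"twist":0,"hand":-1},{"x":0.004,"y":0,"z":0,"twist":0,"hand":-1}]' |grep -E "force|pos"; python3 box.py
```

```text
tcp_pos: [0.5739, 0.0409, 0.1817]
force: [-0.4, 0.0, -0.3]
grasp_force: 0.0
tcp_pos: [0.5757, 0.041, 0.1817]
force: [-0.2, -0.3, -0.0]
grasp_force: 0.1
t 13.7 tip sorter mm: x -97.0 y 24.8 z 8.7 yaw 0.0647 down [ 0.  0. -1.] w 0.0 F [-0.2 -0.3 -0. ]
t hidden
s 209 box sorter x -39.8 y 21.5 yaw rel 0.013 [np.float64(85.5), np.float64(38.8)]
```

```bash
for i in 1; do python3 -m crank '[{"x":0.004,"y":0,"z":0,"twist":0,"hand":-1},{"x":0.004,"y":0,"z":0,"twist":0,"hand":-1}]' |grep -E "^force|pos"; done
python3 -m crank '[{"x":0.004,"y":0,"z":0,"twist":0,"hand":-1},{"x":0.004,"y":0,"z":0,"twist":0,"hand":-1}]' |grep -E "^force|pos"; python3 box.py
```

```text
tcp_pos: [0.5764, 0.0411, 0.1815]
force: [-8.5, -1.5, 7.9]
tcp_pos: [0.577, 0.0412, 0.1813]
force: [-18.9, -3.6, 13.2]
t 14.3 tip sorter mm: x -95.7 y 24.9 z 8.3 yaw 0.0648 down [-0.007 -0.    -1.   ] w 0.0 F [-18.9  -3.6  13.2]
t hidden
s 207 box sorter x -40.2 y 21.5 yaw rel 0.006 [np.float64(84.4), np.float64(38.9)]
```

The force rises at tip x ≈ -96 mm, as predicted, so the box is home against the rail. I back off, lift and check.

```bash
python3 -m crank '[{"x":-0.02,"y":0,"z":0,"twist":0,"hand":-1},{"x":-0.1,"y":0,"z":0,"twist":0,"hand":-1},{"x":-0.1,"y":0,"z":-0.1,"twist":0,"hand":-1},{"x":-0.1,"y":0,"z":-0.3,"twist":0,"hand":-1},{"x":-0.3,"y":0.2,"z":-0.4,"twist":0,"hand":-1},{"x":-0.3,"y":0.5,"z":-0.4,"twist":0,"hand":-1},{"x":-0.3,"y":0.5,"z":-0.4,"twist":0,"hand":-1},{"x":-0.3,"y":0.5,"z":-0.4,"twist":0,"hand":-1},{"x":-0.3,"y":0.5,"z":-0.4,"twist":0,"hand":-1},{"x":-0.3,"y":0.5,"z":-0.4,"twist":0,"hand":-1}]' >/dev/null
python3 - <<'E'
exec(open("box.py").read())
cv2.imwrite("pics/t6.png",cv2.resize(np.hstack([cs[0]["img"][170:290,210:360],cs[1]["img"][150:270,210:360]]),None,fx=2.6,fy=2.6,interpolation=cv2.INTER_CUBIC))
E
```

```text
t 15.65 tip sorter mm: x -243.8 y -227.5 z 209.4 yaw 0.0614 down [ 0.002 -0.002 -1.   ] w 0.0 F [-0.2  0.1  0.3]
t 305 box sorter x -43.9 y 23.7 yaw rel -0.003 [np.float64(34.4), np.float64(86.5)]
```

View pics/t6.png

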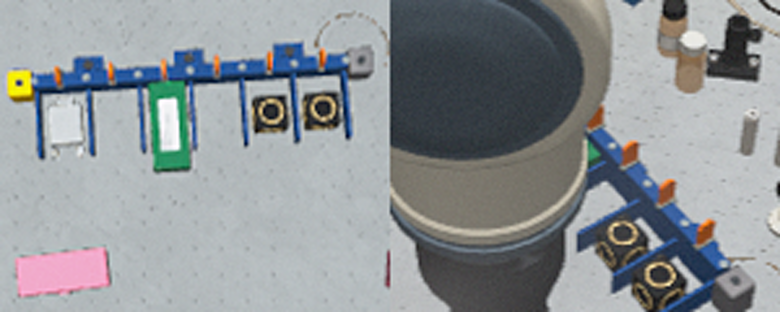

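The top view shows the green box at crop (170,125), in the third gap, square and against the rail. The plug, the cubes and the tabs are in place and the robot is clear.

```bash
python3 -c "from bench import env;print(env.finish_job())"
```

```text
the job is handed in; nothing more can be done
None
```

I flicked tabs 1 to 3 in turn from the yellow end and went no further, then pushed the green slide box along the worktop into the third gap until it met the rail; the job is handed in at about 16 s of the 72 s, with no verdict shown.

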